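Prime the refilled pump bottle in the closet tray

TASK

The orange pump bottle in the top tray has just been refilled and its pump is still full of air, so prime it: with the fingertips gently press its pump head right down and let it spring fully up again, at least twice, and then take the hand away. Do not lift, tip or shift the bottle, keep its spout over the white dish, and leave the grey pump bottle, the dish, the scrubber and the lint roller as they are.

Things in the scene. Friction and masses are not known exactly. Their poses are not given: they have to be found in the camera images.
- tray_stack: three stacking trays of translucent blue plastic, fixed on the plywood shelf, one above the other; each 300 (x) by 400 (y) mm with walls 3 mm thick and 38 mm high, tiers 58 mm apart. Origin under the centre of the stack, at shelf height; the floor of the top tray is 119 mm above it and its rim 154 mm. It stands turned by up to 0.3 rad
- orange_bottle: the loose orange pump bottle standing in the top tray, about 0.35 kg: round body 68 mm across, shoulder from 85 mm up, white ribbed collar 35 mm across up to 124 mm. Origin at the centre of its base (on the tray floor), z up along its axis; the spout points along its -x
- orange_pump_top (a point): centre of the flat top of the orange bottle's pump head, on the bottle's axis, 156 mm above the base when up; it goes down with the head. The white head is a disc 32 mm across and 14 mm thick on a 10 mm stem, with a 9 mm thick spout at one side
- orange_spout (a point): tip of the orange bottle's spout, 56 mm to the side of its axis (along the bottle's -x) and 13 mm below the top of the pump head; the dish stands under it
- orange_pump (a joint): stroke of the orange bottle's pump head in m: 0 up, 0.014 right down, where it meets a hard stop. A spring raises it again within about half a second: it takes about 4 N to start it and 8 N at the bottom (some 1 N more while moving at 40 mm/s)
- grey_bottle: the loose grey pump bottle in the top tray, same shape and size as the orange one, with a white pump like it; origin at the centre of its base. To be left alone
- grey_pump (a joint): stroke of the grey bottle's pump head in m: 0 up, 0.014 right down
- dish: small white ceramic dish 80 mm across and 24 mm high, loose in the top tray beside the orange bottle, under its spout; origin at the centre of its underside
- scrubber: green hard silicone scrubber, 80 by 52 mm and 33 mm high, loose in the top tray between the bottles, bristles down; origin at the centre of its underside, x along its length
- lint_roller: lint roller lying along the robot's side of the top tray, 218 mm long and 45 mm thick: white paper roll to its -x, chrome handle to its +x; loose; origin on the tray floor under the middle, x along its length

How it is judged:
By the outcome, as a careful person would: the job done as asked, in the order asked, and still so for the second after the job is handed in, with the robot touching nothing.
It also fails if it takes over 38 s, if anything falls off the work surface, if the arm or the gripper's body presses on something with over 40 N, if the wrist force passes 120 N, or if a joint passes its speed limit or range.

ROBOT

A 6-joint arm with a two-finger parallel gripper is mounted at the origin on the work surface. World frame = base frame: x ahead of the robot, y to its left, z up, the work surface at z = 0. Lengths are in m, angles in rad, forces in N, time in s.
With the tool pointing down it reaches from about 0.35 to 0.95 m from the base axis. Payload 17.4 kg.
Tool frame: the origin (TCP) lies at the very end of the fingers, on their centre line; the grasp point (between the pads) lies 19 mm behind it (env.hold_point_z is the distance from the TCP to the grasp point, in m); z points along the fingers, y is the line along which they close (so a half turn about z gives the same grasp; the last joint's range is limited). The gripper opens to 93 mm and grips with 3 to 60 N. Pads are 15 mm wide; open, the fingers measure 128 mm over their backs; the gripper's body (75 mm by 188 mm) begins 65 mm behind the grasp point.
Start: joints at [1.127, 0.116, 1.442, -0, 1.584, -0.038], TCP at [0.266, 0.62, 0.219] pointing down, gripper open.
Joint ranges: [-2.83, 2.83], [-0.83, 2.19], [0.07, 2.5], [-1.14, 4.28], [0.01, 3], [-2.97, 2.97]. Speed limits (rad/s): [1.89, 1.89, 2.22, 3.14, 3.14, 3.14].

INTERFACE

Orientations are given as [roll, pitch, yaw] about the fixed x, y, z axes, in that order (R = Rz(yaw) Ry(pitch) Rx(roll)).
In Python, from workcell import env gives the robot as it stands.
- The arm moves only by the shell command python3 -m handwheel 'ROWS' [OPENING] [FORCE]. ROWS is a JSON object of lists of equal length, an entry for each row: "travel": the shift along the tool's x, y, z in mm, a list of three; "twist": the turn, a rotation vector about the tool's x, y, z in degrees, a list of three. A call has 1 to 8 rows; each row shifts and turns the commanded pose from where the row before left it, along the tool's axes as they then stand; what a row does not reach is not made up. A row lasts 1/8 s, in which the tool goes at most 62.5 mm and 10.7 degrees, less where a joint would pass 70% of its speed; a pose out of reach is approached as far as the arm can. A call with a gripper value outside its range is refused whole. OPENING is the opening, from 0 (shut) to 1 (fully open), set as the call begins (- or left out, the last holds). The fingers move at their own pace and stop on an object; FORCE is the grip in N (left out, the last holds). Time passes only in rows, so rows that do not move let the fingers close. It gives the time, the measured TCP pose, the force, the opening and the grip force at its end, in the units of the state.
- env.state(): the state, without advancing time (a new reading comes with each control period).
- env.get_image(name): name is "scene" or "top" or "wrist"; returns a dict with "pixels" (480x640x3 uint8, blue, green, red), "fx", "fy", "cx", "cy" (pixels), "R" (3x3) and "t" (3): a world point X has camera coordinates R X + t. Camera axes: x right, y down, z forward; pixel columns grow to the right and rows downward; lengths in m; the calibration is good to about 2 mm. A picture is of the moment at which its call begins. There is no depth.
- env.close_job(): hands the job in; it is judged then, once.
Trained networks look in the newest picture that a camera, given by its name, has taken for a name from the list of things; names that differ only in an ending like _2 or _b are one class to them, and where a whole thing is asked for, a point or a joint stands for the part that bears it (a point fixed in the world has none). Each returns a list of dicts, best first, with "p" (0 to 1); they miss things now and then, are a little off and sometimes report something else, mostly with a low value. They report only what shows in the picture. A call takes as long as a camera call.
- env.regions_of(camera, thing): "mask" (480x640 bool, what is visible of it) and "extent" ([left, top, right, bottom] as shares, 0 to 1, of the picture: columns of its width, rows of its height, round what is visible of it).
- env.pinpoint(camera, thing): "centre" ([column, row] as shares, 0 to 1, of the picture: columns of its width, rows of its height: a listed point, or the origin of a listed thing).
The state is a dict: "time": time; "joints": joint angles; "qvel": joint speeds; "joint_efforts": joint torques, N m; "ee_pos": TCP position; "ee_rot": TCP orientation; "force": force on the tool from outside, world axes, zero at the start; "torque": the same for the moment, N m; "finger_gap": finger opening in m; "finger_force": force on a finger pad.
Only numpy, scipy, OpenCV 4.12 (cv2) and the standard library are available. Lean on these libraries where they do the work, as an engineer would, in place of code of your own. Each camera call takes 0.05 s, during which the arm holds its last target. There are 200 camera calls.

## Working session

There is one attempt and no reset: what is moved stays moved. The work goes in short steps, Python scripts to look and compute and a shell command to move; the robot and the scene stay as the last step left them, time stands still between calls to the robot, and variables do not carry over. Pictures are saved under pics/ and viewed, at most 10 in all, crops included, and the job is handed in when it is done.

```bash
mkdir -p pics
cat > h.py <<'E'
from workcell import env
import numpy as np, cv2
def snap(c,f):
    im=env.get_image(c); cv2.imwrite('pics/'+f,im['pixels']); return im
def tri(obs):  # obs: list of (im,[u,v] px)
    A=[];b=[]
    for im,(u,v) in obs:
        R=np.array(im['R']);t=np.array(im['t'])
        x=(u-im['cx'])/im['fx'];y=(v-im['cy'])/im['fy']
        A+= [R[0]-x*R[2],R[1]-y*R[2]]; b+=[x*t[2]-t[0],y*t[2]-t[1]]
    s=np.linalg.lstsq(np.array(A),np.array(b),rcond=None); return s[0],s[1]
def onz(im,p,z):
    R=np.array(im['R']);t=np.array(im['t']);c=-R.T@t
    d=R.T@np.array([(p[0]-im['cx'])/im['fx'],(p[1]-im['cy'])/im['fy'],1]);return c+d*(z-c[2])/d[2]
def pin(c,n):
    return [(round(r['p'],2),np.array(r['centre'])*[640,480]) for r in env.pinpoint(c,n)[:3]]
E
python3 - <<'E'
from h import *
ims={c:snap(c,c+'0.png') for c in('scene','top')}
for n in ['orange_pump_top','orange_spout','orange_bottle','grey_bottle','dish','scrubber','lint_roller','tray_stack']:
    r={c:pin(c,n) for c in ims}
    print(n,r)
    if all(r.values()): print('  tri',tri([(ims[c],r[c][0][1]) for c in ims]))
s=env.state();print(s['time'],s['ee_pos'],s['ee_rot'],s['force'],s['finger_gap'])
for c in ims: print(c, -np.array(ims[c]['R']).T@ims[c]['t'])
E
```

```text
orange_pump_top {'scene': [(0.81, array([255.168, 210.   ]))], 'top': [(0.68, array([411.2  , 205.392]))]}
  tri (array([ 0.55948332, -0.07413622,  0.27504745]), array([9.82826082e-07]))
orange_spout {'scene': [(0.59, array([271.68 , 186.384]))], 'top': [(0.76, array([386.112, 243.312]))]}
  tri (array([ 0.51322544, -0.04351257,  0.266546  ]), array([3.2728691e-06]))
orange_bottle {'scene': [(0.76, array([270.016, 280.8  ]))], 'top': [(0.95, array([394.816, 218.4  ]))]}
  tri (array([ 0.55832508, -0.07187917,  0.12604565]), array([1.52931774e-07]))
grey_bottle {'scene': [(0.74, array([402.368, 277.488]))], 'top': [(0.75, array([271.808, 191.712]))]}
  tri (array([0.60630807, 0.12251121, 0.11753988]), array([3.62642076e-06]))
dish {'scene': [(0.71, array([285.184, 244.08 ]))], 'top': [(0.78, array([372.8 , 259.68]))]}
  tri (array([ 0.49424804, -0.03459682,  0.12631625]), array([2.13284762e-06]))
scrubber {'scene': [(0.81, array([337.216, 295.92 ]))], 'top': [(0.57, array([339.072, 187.296])), (0.47, array([273.216, 190.32 ]))]}
  tri (array([0.61073754, 0.0155609 , 0.12118166]), array([3.53435105e-07]))
lint_roller {'scene': [(0.76, array([305.216, 203.712]))], 'top': [(0.58, array([339.52, 318.48]))]}
  tri (array([0.40203563, 0.02125659, 0.1150774 ]), array([1.62190489e-05]))
tray_stack {'scene': [(0.92, array([332.416, 294.384]))], 'top': [(0.63, array([329.088, 241.296]))]}
  tri (array([0.5300922 , 0.03472662, 0.00551364]), array([6.61273208e-07]))
0.9 [0.26646957 0.62018021 0.21863747] [-3.14152976e+00  4.63818010e-06  2.73577727e+00] [ 0.45542693 -0.43201794  0.15109072] 0.09296996314329671
scene [ 0.95745108 -0.10075574  0.6544011 ]
top [0.48987849 0.01696564 0.82941306]
```

View pics/scene0.png

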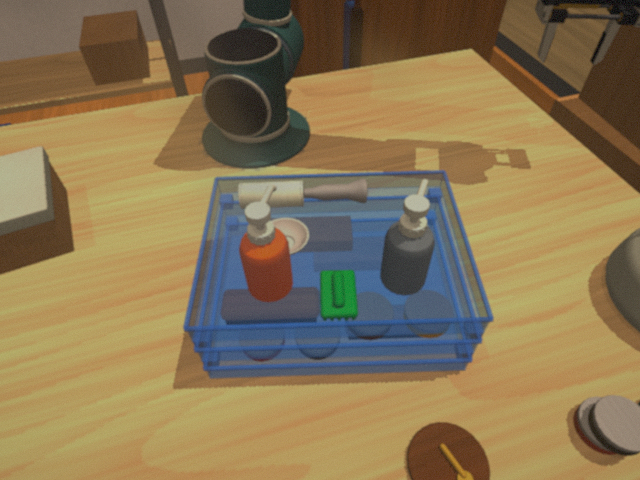

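View pics/top0.png

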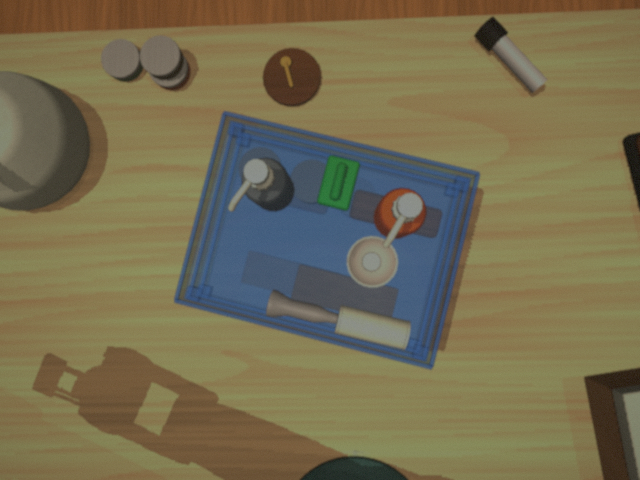

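The scene picture shows the orange head at about (258,212) and its bottle at (268,265). The top picture shows the head at (409,206), the spout tip at (387,243) and the dish at (372,262). The networks agree, and the triangulated pump top is z ≈ 0.275, which matches 119 + 156 mm. I'll raise the tool, cross over and shut the fingers.

```bash
python3 -m handwheel '{"travel":[[0,0,-40],[0,0,-45],[0,0,-45],[-34,-32,0],[-34,-32,0],[-34,-32,0],[-34,-32,0],[-34,-32,0]],"twist":[[0,0,0],[0,0,0],[0,0,0],[0,0,0],[0,0,0],[0,0,0],[0,0,0],[0,0,0]]}' 0 20
python3 -m handwheel '{"travel":[[-34,-32,0],[-34,-32,0],[-34,-32,0],[-34,-32,0],[-34,-32,0],[-34,-32,0],[-34,-32,0],[0,0,0]],"twist":[[0,0,0],[0,0,0],[0,0,0],[0,0,0],[0,0,0],[0,0,0],[0,0,0],[0,0,0]]}'
```

```text
time: 1.9
ee_pos: [0.3598, 0.4046, 0.3488]
ee_rot: [3.141, 0.0, 2.736]
force: [0.1, 0.8, -0.2]
finger_gap: 0.0175
finger_force: 0.0
time: 2.9
ee_pos: [0.4904, 0.1041, 0.3485]
ee_rot: [-3.141, -0.0, 2.732]
force: [0.7, -0.4, -0.5]
finger_gap: 0.0003
finger_force: 0.0
```

```bash
python3 -m handwheel '{"travel":[[-30,-30,0],[-30,-30,0],[-20,-20,0],[0,0,0],[0,0,0]],"twist":[[0,0,0],[0,0,0],[0,0,0],[0,0,0],[0,0,0]]}'
python3 - <<'E'
from h import *
ims={c:snap(c,c+'1.png') for c in('scene','top','wrist')}
for n in ['orange_pump_top','orange_spout','orange_bottle','dish']:
    r={c:pin(c,n) for c in ims}
    print(n,r)
    g=[c for c in ims if r[c]]
    if len(g)>1: print('  tri',g,tri([(ims[c],r[c][0][1]) for c in g]))
    z={'orange_pump_top':.275,'orange_spout':.262}.get(n,.119)
    for c in g: print(c,onz(ims[c],r[c][0][1],z))
s=env.state();print(s['time'],s['ee_pos'],s['ee_rot'])
E
```

```text
time: 3.52
ee_pos: [0.5314, 0.0022, 0.3488]
ee_rot: [3.141, -0.0, 2.736]
force: [0.8, -0.3, -0.1]
finger_gap: 0.0003
finger_force: 0.0
orange_pump_top {'scene': [(0.61, array([256.576, 209.712]))], 'top': [], 'wrist': [(0.88, array([245.312, 326.592]))]}
  tri ['scene', 'wrist'] (array([ 0.56145108, -0.07209833,  0.27645412]), array([2.79392775e-06]))
scene [ 0.55924393 -0.07304532  0.275     ]
wrist [ 0.5623794  -0.07158224  0.275     ]
orange_spout {'scene': [(0.82, array([270.784, 186.816]))], 'top': [], 'wrist': [(0.88, array([250.112, 244.8  ]))]}
  tri ['scene', 'wrist'] (array([ 0.50925892, -0.04470836,  0.26257453]), array([1.55912861e-06]))
scene [ 0.50812813 -0.04541925  0.262     ]
wrist [ 0.50960271 -0.04402536  0.262     ]
orange_bottle {'scene': [(0.57, array([272.   , 284.688]))], 'top': [], 'wrist': [(0.88, array([269.376, 255.312]))]}
  tri ['scene', 'wrist'] (array([ 0.56058374, -0.07185316,  0.1194899 ]), array([4.48004732e-06]))
scene [ 0.56088768 -0.07044958  0.119     ]
wrist [ 0.56032658 -0.07343926  0.119     ]
dish {'scene': [(0.78, array([282.304, 245.184]))], 'top': [], 'wrist': [(0.58, array([274.624, 189.792]))]}
  tri ['scene', 'wrist'] (array([ 0.49364541, -0.03659998,  0.12347515]), array([5.95396945e-06]))
scene [ 0.48902691 -0.03767326  0.119     ]
wrist [ 0.49452884 -0.03570956  0.119     ]
4.275 [0.5316736  0.00117083 0.34863024] [-3.14154978e+00 -3.60466483e-06  2.73564845e+00]
```

View pics/wrist1.png

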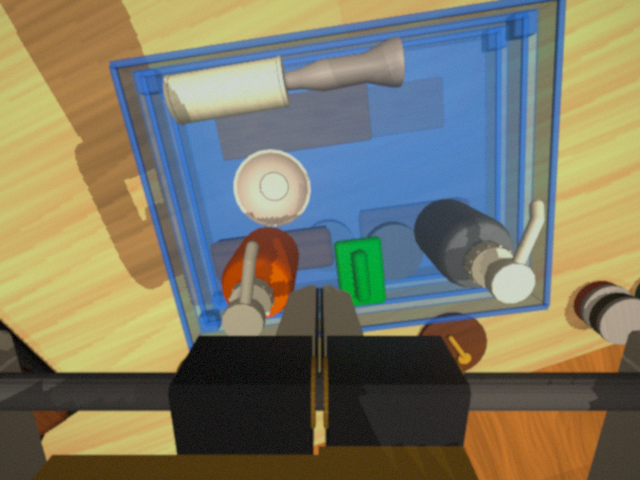

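The wrist picture shows the orange head at about (243,322), its spout running up to (250,245), and the dish at (273,187). All cameras agree on the axis at (0.5605, -0.0725), with the top at z ≈ 0.275. I'll move above it and come down to just over the head.

```bash
python3 -m handwheel '{"travel":[[-28,-28,0],[-27.7,-28.3,0],[0,0,0],[0,0,25],[0,0,25],[0,0,10],[0,0,0],[0,0,0]],"twist":[[0,0,0],[0,0,0],[0,0,0],[0,0,0],[0,0,0],[0,0,0],[0,0,0],[0,0,0]]}'
python3 - <<'E'
from h import *
ims={c:snap(c,c+'2.png') for c in('scene','wrist')}
r=[(c,pin(c,'orange_pump_top')) for c in ims];print(r)
for c,p in r:
  if p: print(c,onz(ims[c],p[0][1],.275))
s=env.state();print(s['time'],s['ee_pos'],s['force'])
a,b=ims['scene']['pixels'][110:310,150:400],ims['wrist']['pixels'][200:400,150:400]
cv2.imwrite('pics/c2.png',cv2.resize(np.hstack([a,b]),None,fx=1.6,fy=1.6))
E
```

```text
time: 5.28
ee_pos: [0.5608, -0.0723, 0.2898]
ee_rot: [3.141, 0.001, 2.736]
force: [-0.3, -0.1, 0.5]
finger_gap: 0.0004
finger_force: 0.0
[('scene', [(0.55, array([256.   , 206.016])), (0.46, array([332.672, 292.32 ]))]), ('wrist', [(0.79, array([321.408, 286.512]))])]
scene [ 0.55254225 -0.07246578  0.275     ]
wrist [ 0.55982045 -0.07178638  0.275     ]
5.475 [ 0.5607538  -0.07247331  0.28927871] [-0.0740519  -0.12030229  0.40265015]
```

View pics/c2.png

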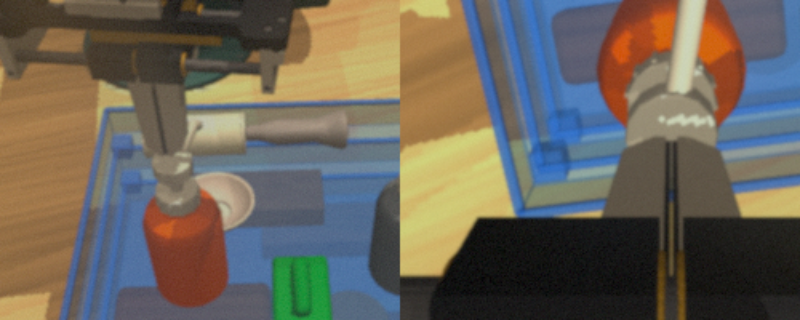

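The fingers are centred over the head in both views: the head sits under the tips at about (175,165) in the scene crop and (670,125) in the wrist crop. I'll come down slowly, reading the force.

```bash
python3 -m handwheel '{"travel":[[0,0,6],[0,0,6],[0,0,3],[0,0,3],[0,0,0]],"twist":[[0,0,0],[0,0,0],[0,0,0],[0,0,0],[0,0,0]]}'
python3 -m handwheel '{"travel":[[0,0,3],[0,0,3],[0,0,0]],"twist":[[0,0,0],[0,0,0],[0,0,0]]}'
```

```text
time: 6.1
ee_pos: [0.5606, -0.0725, 0.2708]
ee_rot: [3.142, 0.0, 2.736]
force: [-0.5, 0.3, 5.1]
finger_gap: 0.0005
finger_force: 2.5
time: 6.48
ee_pos: [0.5607, -0.0725, 0.265]
ee_rot: [3.141, 0.0, 2.736]
force: [-1.2, 0.4, 6.2]
finger_gap: 0.0003
finger_force: 3.4
```

```bash
python3 -m handwheel '{"travel":[[0,0,2],[0,0,1.5],[0,0,0]],"twist":[[0,0,0],[0,0,0],[0,0,0]]}'
python3 -m handwheel '{"travel":[[0,0,1],[0,0,0]],"twist":[[0,0,0],[0,0,0]]}'
```

```text
time: 6.85
ee_pos: [0.5607, -0.0725, 0.2619]
ee_rot: [3.141, 0.001, 2.736]
force: [-1.1, 0.3, 8.3]
finger_gap: 0.0008
finger_force: 3.9
time: 7.1
ee_pos: [0.5608, -0.0725, 0.2612]
ee_rot: [3.141, 0.001, 2.736]
force: [-2.7, 0.6, 10.3]
finger_gap: 0.0003
finger_force: 4.9
```

```bash
python3 -m handwheel '{"travel":[[0,0,0.7],[0,0,0]],"twist":[[0,0,0],[0,0,0]]}'
```

```text
time: 7.35
ee_pos: [0.5609, -0.0725, 0.2612]
ee_rot: [3.141, 0.002, 2.736]
force: [-2.3, 0.0, 14.4]
finger_gap: 0.0008
finger_force: 7.1
```

At the hard stop: z holds at 0.2612 while the force climbs. I'll let it spring up clear of the fingers, wait, and check.

```bash
python3 -m handwheel '{"travel":[[0,0,-5],[0,0,-5],[0,0,-7],[0,0,-6],[0,0,0],[0,0,0],[0,0,0],[0,0,0]],"twist":[[0,0,0],[0,0,0],[0,0,0],[0,0,0],[0,0,0],[0,0,0],[0,0,0],[0,0,0]]}'
python3 - <<'E'
from h import *
im={c:snap(c,c+'3.png') for c in('scene','wrist')}
for c,n in [('wrist','orange_pump_top'),('wrist','orange_spout'),('scene','orange_bottle'),('scene','orange_spout')]:
  p=pin(c,n);print(c,n,p[:1],onz(im[c],p[0][1],{'p':.275,'s':.262}.get(n[7],.119)) if p else '')
s=env.state();print(s['time'],s['force'],s['ee_pos'])
a=cv2.imread('pics/scene2.png')[110:310,150:400];b=im['scene']['pixels'][110:310,150:400]
cv2.imwrite('pics/c3.png',cv2.resize(np.hstack([a,b]),None,fx=1.6,fy=1.6))
E
```

```text
time: 8.35
ee_pos: [0.5606, -0.0725, 0.2823]
ee_rot: [-3.142, -0.0, 2.736]
force: [-0.0, -0.9, -0.1]
finger_gap: 0.0006
finger_force: 0.0
wrist orange_pump_top [(0.94, array([320.384, 293.616]))] [ 0.55990831 -0.07263041  0.275     ]
wrist orange_spout [] 
scene orange_bottle [(0.78, array([274.176, 282.   ]))] [ 0.557001   -0.06624893  0.119     ]
scene orange_spout [(0.98, array([269.184, 185.52 ]))] [ 0.50489579 -0.04691721  0.262     ]
8.65 [-0.19890783  0.30542187 -0.94347615] [ 0.56062841 -0.07247675  0.28244579]
```

View pics/c3.png

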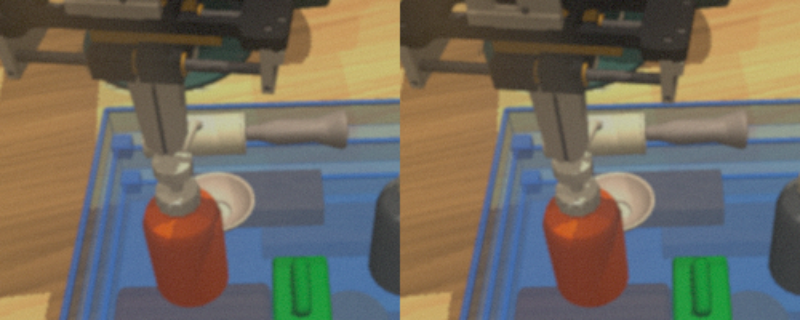

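The bottle, spout and dish are in the same pixels before (left) and after (right), and the head is up again. Next are the second and third strokes.

```bash
python3 -m handwheel '{"travel":[[0,0,5],[0,0,4],[0,0,4],[0,0,4],[0,0,3],[0,0,2],[0,0,0.8],[0,0,0]],"twist":[[0,0,0],[0,0,0],[0,0,0],[0,0,0],[0,0,0],[0,0,0],[0,0,0],[0,0,0]]}'
python3 -m handwheel '{"travel":[[0,0,-5],[0,0,-5],[0,0,-7],[0,0,-6],[0,0,0],[0,0,0],[0,0,0],[0,0,0]],"twist":[[0,0,0],[0,0,0],[0,0,0],[0,0,0],[0,0,0],[0,0,0],[0,0,0],[0,0,0]]}'
python3 -m handwheel '{"travel":[[0,0,5],[0,0,4],[0,0,4],[0,0,4],[0,0,3],[0,0,2],[0,0,1],[0,0,0]],"twist":[[0,0,0],[0,0,0],[0,0,0],[0,0,0],[0,0,0],[0,0,0],[0,0,0],[0,0,0]]}'
```

```text
time: 9.65
ee_pos: [0.5609, -0.0725, 0.2612]
ee_rot: [3.141, 0.002, 2.736]
force: [-2.4, 0.1, 12.5]
finger_gap: 0.0009
finger_force: 6.8
time: 10.65
ee_pos: [0.5606, -0.0725, 0.2825]
ee_rot: [-3.141, -0.0, 2.736]
force: [-0.5, -0.1, -0.1]
finger_gap: 0.0007
finger_force: 0.0
time: 11.65
ee_pos: [0.5609, -0.0725, 0.2612]
ee_rot: [3.141, 0.002, 2.736]
force: [-3.1, 0.4, 13.5]
finger_gap: 0.0007
finger_force: 6.8
```

All three strokes reached the stop. I'll release, rise and move back to take the hand away.

```bash
python3 -m handwheel '{"travel":[[0,0,-5],[0,0,-5],[0,0,-7],[0,0,-10],[0,0,-25],[0,0,-35],[0,0,-20],[0,0,0]],"twist":[[0,0,0],[0,0,0],[0,0,0],[0,0,0],[0,0,0],[0,0,0],[0,0,0],[0,0,0]]}'
python3 -m handwheel '{"travel":[[30,30,0],[30,30,0],[30,30,0],[30,30,0],[30,30,0],[30,30,0],[30,30,0],[30,30,0]],"twist":[[0,0,0],[0,0,0],[0,0,0],[0,0,0],[0,0,0],[0,0,0],[0,0,0],[0,0,0]]}'
python3 -m handwheel '{"travel":[[30,30,0],[0,0,0],[0,0,0],[0,0,0]],"twist":[[0,0,0],[0,0,0],[0,0,0],[0,0,0]]}'
python3 - <<'E'
from h import *
im={c:snap(c,c+'4.png') for c in('scene','top')}
for n in ['orange_pump_top','orange_spout','orange_bottle','dish','grey_bottle']:
    r={c:pin(c,n) for c in im}
    if all(r.values()): print(n,tri([(im[c],r[c][0][1]) for c in im])[0])
A=cv2.imread('pics/scene0.png')[150:390,170:500];B=im['scene']['pixels'][150:390,170:500]
print('diff',np.mean(cv2.absdiff(A,B)))
cv2.imwrite('pics/c4.png',np.hstack([A,B])); print(env.state()['time'],env.state()['force'])
E
```

```text
time: 12.65
ee_pos: [0.5609, -0.0725, 0.3676]
ee_rot: [3.141, 0.002, 2.736]
force: [0.7, 0.1, -0.9]
finger_gap: 0.0006
finger_force: 0.0
time: 13.65
ee_pos: [0.434, 0.2439, 0.365]
ee_rot: [-3.14, -0.001, 2.736]
force: [0.4, -0.6, 0.9]
finger_gap: 0.0007
finger_force: 0.0
time: 14.15
ee_pos: [0.4195, 0.2814, 0.3662]
ee_rot: [-3.141, -0.0, 2.735]
force: [0.9, -0.4, -0.0]
finger_gap: 0.0005
finger_force: 0.0
orange_pump_top [ 0.56028722 -0.07403898  0.27799962]
orange_spout [ 0.51293059 -0.04390218  0.26316946]
orange_bottle [ 0.56032788 -0.07399151  0.12627854]
dish [ 0.4911304  -0.03238752  0.12026006]
grey_bottle [0.60809142 0.1214205  0.10615707]
diff 5.851637205387205
14.75 [ 0.1415126   0.27045679 -0.75603853]
```

View pics/c4.png

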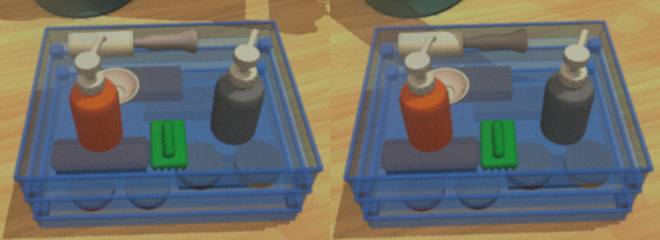

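Before (left) and after (right) match: the orange head is up at (418,60), the spout is over the dish at (450,85), and nothing has shifted. I'll hand it in.

```bash
python3 -c "from workcell import env; print(env.close_job())"
```

```text
the job is handed in; nothing more can be done
None
```

I primed the orange pump with three presses down to its hard stop (14.4 N at most in the readings), then took the hand away; after the last press the pictures show the head up again, its spout over the dish and nothing shifted, and the job is handed in.

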